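# Index the engraver's vise to its pointer

### The job

Two engraver's vises stand on the jeweller's bench. Turn the head of the one that has a round brass blank on its jaws until the red mark on the head points straight at the yellow pointer on that vise's base, then let go; leave the empty vise as it is.

Things in the scene. Friction and masses are not known exactly. Their poses are not given: they have to be found in the camera images.
- work_head (a joint): Turning head of the vise with the brass blank, rad, counter-clockwise positive from above: 0 when its red mark points exactly at the yellow pointer; limits -1.7 and 1.7, starts between 0.6 and 1.35 (so turn it clockwise). About 0.12 N m of drag; stays where it is left. Mark: red stripe 8 mm wide on the head, out to the disc's rim at the head's +x and up that end of the jaws.
- work_grip (a point): Grasp point in the jaws of the vise with the brass blank: on the vertical turning axis, 107 mm above the bench. Turns with the head: x to the red mark, y across the jaws, z up. Jaws: one aluminium block 60 mm long (x), 38 wide (y), flat sides, 80 to 122 mm above the bench, brass disc 36 mm across fixed on top (to 126 mm); 10 mm screw end stands 12 mm out at -x.
- work_pointer (a point): Top of the yellow pointer on the base of the vise with the brass blank: a tab 9 mm wide, 58 mm out from the turning axis, 76 mm above the bench; x axis points outward. The dark round base is fixed to the bench, 124 mm across, 72 mm high; on it lies the head's steel disc, 96 mm across, top 80 mm above the bench.
- spare_mark (a point): Outer end of the red mark on the head of the empty vise (same vise without a brass blank), 46 mm out from its turning axis along this point's +x axis, 80 mm above the bench. Its head must not be turned.

How it is judged:
By the outcome, as a careful person would: the job done as asked, in the order asked, and still so for the second after the job is handed in, with the robot touching nothing.
It also fails if it takes over 30 s, if anything falls off the work surface, if the arm or the gripper's body presses on something with over 40 N, if the wrist force passes 120 N, or if a joint passes its speed limit or range.

### The arm

A 6-joint arm with a two-finger parallel gripper is mounted at the origin on the work surface. World frame = base frame: x ahead of the robot, y to its left, z up, the work surface at z = 0. Lengths are in m, angles in rad, forces in N, time in s.
With the tool pointing down it reaches from about 0.25 to 0.8 m from the base axis. Payload 3.9 kg.
Tool frame: the origin (TCP) lies at the very end of the fingers, on their centre line; the grasp point (between the pads) lies 19 mm behind it; z points along the fingers, y is the line along which they close (so a half turn about z gives the same grasp; the last joint's range is limited). The gripper opens to 85 mm and grips with 20 to 120 N. Pads are 22 mm wide; open, the fingers measure 114 mm over their backs; the gripper's body (76 mm by 85 mm) begins 54 mm behind the grasp point. The pads swing forward as they close: fully open they stand 13 mm farther back than shut.
Start: joints at [-1.127, 0.26, -0.138, 1.173, 0, 1.571], TCP at [0.225, -0.474, 0.231] pointing down, gripper open.
Joint ranges: [-2.78, 2.78], [-0.83, 1.72], [-1.28, 1.37], [-1.9, 2.12], [-1.57, 1.48], [-3.14, 3.14]. Speed limits (rad/s): [2.57, 2.57, 3.14, 3.14, 3.14, 3.14].

### API

Orientations are given as a rotation vector (axis times angle).
In Python, from bench import manip gives the robot as it stands. Calls block until the motion is done:
- manip.move_ptp(position, orientation): joint-space move of the TCP to a pose.
- manip.movel(position, orientation=None, max_speed=0.15): straight line of the TCP; orientation=None keeps the orientation; max_speed is the mean speed in m/s.
- manip.movej(angles): joint-space move.
- manip.command_gripper(opening, strength=None): opening from 0.0 (shut) to 1.0 (fully open); strength is the grip in N (None keeps the last); returns when the fingers have stopped.
- manip.wait(seconds).
- manip.inverse_kinematics(position, orientation): joint angles nearest the present ones, or None.
- manip.camera(name): name is "side" or "top" or "wrist"; returns a dict with "frame" (400x640x3 uint8, red, green, blue), "K" (3x3 intrinsics, pixels), "dist" ([k1, k2, p1, p2, k3] as OpenCV has them; the pictures are not rectified), "world_to_cam" (4x4, takes a point from world to camera coordinates); the wrist camera has in their place "mount" (4x4, takes a point from camera to tool coordinates, whose origin is the TCP and whose axes are the flange's). Camera axes: x right, y down, z forward; pixel columns grow to the right and rows downward; lengths in m; the calibration is good to about 2 mm. A picture is of the moment at which its call begins: read the wrist's pose just before it. There is no depth.
A pose or a line that the arm cannot do raises manip.MotionError and nothing moves.
- manip.hand_in(): hands the job in; it is judged then, once.
Readings, each from a call of its own:
- manip.read_clock(): time.
- manip.read_joints(): joint angles.
- manip.read_joint_vel(): joint speeds.
- manip.read_effort(): joint torques, N m.
- manip.read_position(): TCP position.
- manip.read_ee_rot(): TCP orientation.
- manip.read_force(): force on the tool from outside, world axes, zero at the start.
- manip.read_moment(): the same for the moment, N m.
- manip.read_gripper_width(): opening from 0.0 (shut) to 1.0 (fully open).
- manip.read_grip_force(): force on a finger pad.
Only numpy, scipy, OpenCV 4.12 (cv2) and the standard library are available. Lean on these libraries where they do the work, as an engineer would, in place of code of your own. Each camera call takes 0.05 s, during which the arm holds its last target. There are 200 camera calls.

## Working session

There is one attempt and no reset: what is moved stays moved. The work goes in short steps, each a Python script; the robot and the scene stay as the last script left them, time stands still between calls to the robot, and variables do not carry over. Pictures are saved under pics/ and viewed, at most 10 in all, crops included, and the job is handed in when it is done.

```bash
mkdir -p pics; python3 - <<'E'
from bench import manip
import cv2,pickle
d={}
for n in ("top","side"):
    c=manip.camera(n); d[n]=c; cv2.imwrite(f"pics/{n}0.png",c["frame"][:,:,::-1])
pickle.dump(d,open("c0.pkl","wb"))
print(d["top"]["world_to_cam"],d["top"]["K"],manip.read_ee_rot(),manip.read_clock())
E
```

```text
[[-0.00767507 -0.9999648   0.00339023 -0.01368456]
 [-0.9889948   0.00708985 -0.1477803   0.58818443]
 [ 0.14775106 -0.00448715 -0.9890144   0.7879704 ]
 [ 0.          0.          0.          1.        ]] [[380.0000069    0.         315.39111791]
 [  0.         380.0000069  190.78142962]
 [  0.           0.           1.        ]] [-3.06282266e+00 -6.91020104e-01  5.96548222e-04] 0.1
```

View pics/top0.png

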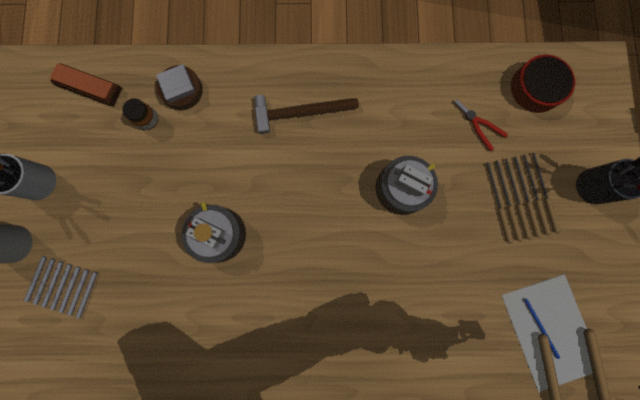

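View pics/side0.png

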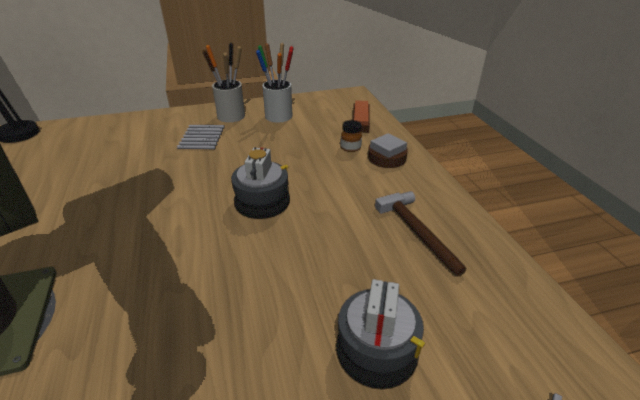

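The brass-blank vise is on the left in the top view, with its brass at about (203,232), pointer at about (204,207) and red mark near (190,225). The empty vise is at about (408,185). I'll enlarge the work vise.

```bash
python3 - <<'E'
import cv2
i=cv2.imread("pics/top0.png")[195:270,170:250]
cv2.imwrite("pics/crop0.png",cv2.resize(i,None,fx=7.5,fy=7.5,interpolation=cv2.INTER_CUBIC))
E
cat > h.py <<'E'
import numpy as np,cv2
def px2w(c,uv,z):
    u=cv2.undistortPoints(np.array([[uv]],float),c["K"],np.array(c["dist"],float))[0,0]
    T=c["world_to_cam"];R=T[:3,:3];o=-R.T@T[:3,3];d=R.T@np.array([u[0],u[1],1])
    return o+d*(z-o[2])/d[2]
E

```

```text
(no output)
```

View pics/crop0.png

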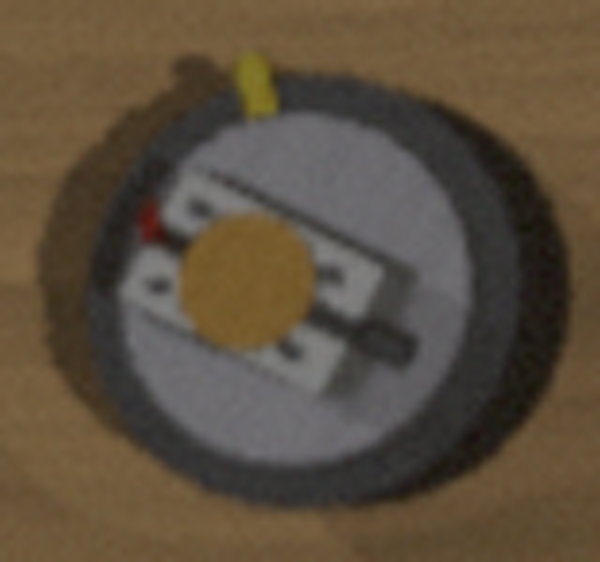

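The crop shows the brass centre at (248,280), jaw-top corners at (190,172), (385,265), (322,398) and (122,290), the disc centre at about (295,288) and the pointer at about (258,85).

```bash
python3 - <<'E'
from h import *; import pickle
from bench import manip
from scipy.spatial.transform import Rotation as R
c=pickle.load(open("c0.pkl","rb"))["top"]
f=lambda x,y,z:px2w(c,((x+.5)/7.5-.5+170,(y+.5)/7.5-.5+195),z)
b=f(248,280,.126);d=f(295,288,.08);p=f(258,85,.076)
J=[f(*q,.122) for q in((190,172),(385,265),(322,398),(122,290))]
print(b,d,p,np.mean(J,0))
print([np.linalg.norm(J[i]-J[(i+1)%4]) for i in range(4)])
ax=(J[0]+J[3]-J[1]-J[2]);h=np.arctan2(ax[1],ax[0])
pp=p-b;print("head",h,"ptr",np.arctan2(pp[1],pp[0]),np.linalg.norm(pp[:2]))
print(manip.camera("wrist")["mount"],R.from_rotvec(manip.read_ee_rot()).as_matrix())
# feasibility: tool y axis at head+90deg; tilt none
for off in(0,np.pi):
  for dz in (0,-.9):
    a=h+off+dz; Rm=np.array([[np.cos(a),np.sin(a),0],[np.sin(a),-np.cos(a),0],[0,0,-1]]).T
    for z in(.2,.088):
        print(off,dz,z,manip.inverse_kinematics(np.r_[b[:2],z],R.from_matrix(Rm).as_rotvec()))
E
```

```text
[0.49688834 0.20113808 0.126     ] [0.49657486 0.20159826 0.08      ] [0.55301006 0.21487954 0.076     ] [0.49680943 0.20057521 0.122     ]
[np.float64(0.05703704681292973), np.float64(0.03727269155774466), np.float64(0.05967556460047492), np.float64(0.03459282775377217)]
head 1.1024108958851515 ptr 0.2401267349263787 0.05777954359391038
[[-2.95695182e-04 -9.62000921e-01 -2.73046041e-01  6.86986498e-02]
 [ 9.99999934e-01 -2.26640994e-04 -2.84444033e-04 -7.89581390e-05]
 [ 2.11751996e-04 -2.73046107e-01  9.62000924e-01 -1.43132541e-01]
 [ 0.00000000e+00  0.00000000e+00  0.00000000e+00  1.00000000e+00]] [[ 9.03120834e-01  4.29386015e-01 -6.39151008e-04]
 [ 4.29386490e-01 -9.03119776e-01  1.38279501e-03]
 [ 1.65229256e-05 -1.52327379e-03 -9.99998840e-01]]
0 0 0.2 [ 3.84633435e-01  2.93867500e-01 -1.73591251e-01  1.10333758e+00
 -4.44089210e-16  2.42381519e+00]
0 0 0.088 [ 3.84633435e-01  3.80055459e-01 -3.60548018e-01  8.30192849e-01
 -4.44089210e-16  2.42381519e+00]
0 -0.9 0.2 [ 0.38463344  0.2938675  -0.17359125  1.10333758  0.         -2.95937011]
0 -0.9 0.088 [ 0.38463344  0.38005546 -0.36054802  0.83019285  0.         -2.95937011]
3.141592653589793 0 0.2 [ 0.38463344  0.2938675  -0.17359125  1.10333758  0.         -0.71777746]
3.141592653589793 0 0.088 [ 0.38463344  0.38005546 -0.36054802  0.83019285  0.         -0.71777746]
3.141592653589793 -0.9 0.2 [ 0.38463344  0.2938675  -0.17359125  1.10333758  0.          0.18222254]
3.141592653589793 -0.9 0.088 [ 0.38463344  0.38005546 -0.36054802  0.83019285  0.          0.18222254]
```

```bash
cat >> h.py <<'E'
from scipy.spatial.transform import Rotation as R
B=np.array([.4968,.2009])
def rv(h):
    a=h+np.pi
    return R.from_matrix(np.array([[np.cos(a),np.sin(a),0],[np.sin(a),-np.cos(a),0],[0,0,-1]]).T).as_rotvec()
def wrist(manip,name,s=1):
    p=manip.read_position();r=manip.read_ee_rot();c=dict(manip.camera("wrist"))
    T=np.eye(4);T[:3,:3]=R.from_rotvec(r).as_matrix();T[:3,3]=p
    c["world_to_cam"]=np.linalg.inv(T@c["mount"])
    cv2.imwrite(name,c["frame"][:,:,::-1]);return c
E
python3 - <<'E'
from h import *; from bench import manip; import pickle
manip.move_ptp(np.r_[B,.23],rv(1.10))
c=wrist(manip,"pics/w1.png");pickle.dump(c,open("w1.pkl","wb"))
print(manip.read_clock(),manip.read_position())
E
```

```text
2.775 [0.49705775 0.2002486  0.23000073]
```

View pics/w1.png

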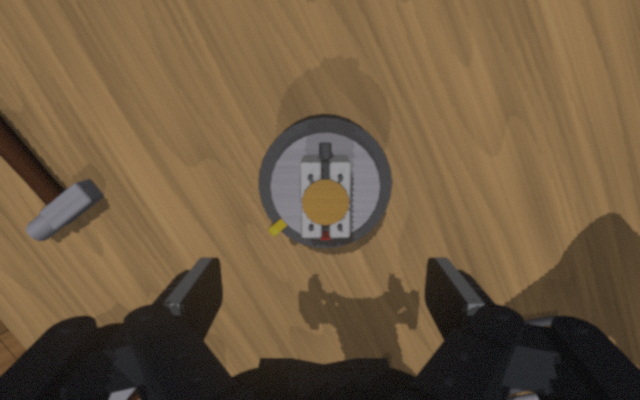

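The wrist view is lined up with the jaws: brass at (326,203), pointer near (278,228), mark at (326,237). I'll enlarge it for precise values.

```bash
python3 - <<'E'
import cv2
i=cv2.imread("pics/w1.png")[110:260,250:400]
cv2.imwrite("pics/w1c.png",cv2.resize(i,None,fx=4,fy=4,interpolation=cv2.INTER_CUBIC))
E
```

```text
(no output)
```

View pics/w1c.png

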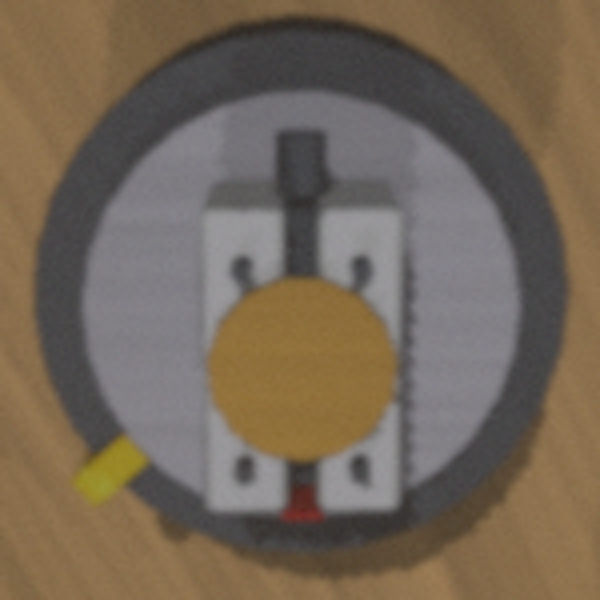

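Crop readings: jaw corners (203,207), (400,207), (402,510) and (208,512), brass (302,368), and the pointer's centre line from (136,450) to (93,487).

```bash
python3 - <<'E'
from h import *; import pickle
c=pickle.load(open("w1.pkl","rb"))
f=lambda x,y,z:px2w(c,((x+.5)/4-.5+250,(y+.5)/4-.5+110),z)
an=lambda v:np.arctan2(v[1],v[0])
b=f(302,368,.126);J=[f(*q,.122) for q in((203,207),(400,207),(402,510),(208,512))]
print(b,np.mean(J,0),[np.linalg.norm(J[i]-J[(i+1)%4]) for i in range(4)])
print("head",an(J[2]+J[3]-J[0]-J[1]),"red",an(f(303,512,.118)-b))
dl=f(82,300,.08);dr=f(522,300,.08);dt=f(302,90,.08)
m=(dl+dr)/2; u=(m-dt)/np.linalg.norm(m-dt);cen=dt+.048*u;print("disc",np.linalg.norm(dl-dr),cen)
pi,po=f(136,450,.076),f(93,487,.076)
for q in(b,cen):
  print([(an(x-q),np.linalg.norm((x-q)[:2])) for x in(pi,po,(pi+po)/2)])
print("tabdir",an(po-pi))
E
```

```text
[0.49536708 0.20102337 0.126     ] [0.49525914 0.20140103 0.122     ] [np.float64(0.03617531771252303), np.float64(0.05956252040558031), np.float64(0.037923136594253885), np.float64(0.05995590419754005)]
head 1.1113182689658154 red 1.107580044463377
disc 0.09611891433390034 [0.49533496 0.20150185 0.08      ]
[(np.float64(0.2558322763913695), np.float64(0.05035536624621716)), (np.float64(0.2548751707041082), np.float64(0.06395906527800745)), (np.float64(0.2552967745758662), np.float64(0.0571572093099305))]
[(np.float64(0.24646160039898005), np.float64(0.05026757172786028)), (np.float64(0.24749901296386792), np.float64(0.06387125219578776)), (np.float64(0.24704212889847807), np.float64(0.057069404393443726))]
tabdir 0.2513323757189871
```

```bash
python3 - <<'E'
from h import *; from bench import manip
C=np.array([.4956,.2012]);z=.088
manip.move_ptp(np.r_[C,.17],rv(1.109))
manip.movel(np.r_[C,z],max_speed=.08)
manip.command_gripper(0.0,60)
print(manip.read_gripper_width()*85,manip.read_grip_force(),manip.read_force(),manip.read_clock())
for h in np.linspace(1.109,.25,5)[1:]:
    manip.move_ptp(np.r_[C,z],rv(h))
    print(h,manip.read_force().round(1),manip.read_moment().round(2),manip.read_clock())
manip.wait(.3)
r=R.from_rotvec(manip.read_ee_rot()).as_matrix();print("ang",np.arctan2(-r[1,0],-r[0,0]),manip.read_position(),manip.read_clock())
E
```

```text
37.10989950886064 62.52452373504639 [-0.45439541 -0.75944319  3.41254138] 4.8
0.89425 [-0.8 -0.2  5.4] [-0.25  0.13 -0.13] 5.125
0.6795 [-1.5 -1.4  5.4] [-0.19  0.18 -0.13] 5.45
0.46475 [-0.6 -0.3  5.7] [-0.16  0.19 -0.05] 5.775
0.25 [-1.4  0.7  5.8] [-0.11  0.21 -0.15] 6.1
ang 0.2531123180919861 [0.49565802 0.20153721 0.08844843] 6.4
```

```bash
python3 - <<'E'
from h import *; from bench import manip; import pickle
manip.command_gripper(1.0)
p=manip.read_position()
manip.movel([p[0],p[1],.21],max_speed=.1); manip.wait(.3)
c=wrist(manip,"pics/w2.png");pickle.dump(c,open("w2.pkl","wb"));print(manip.read_clock())
i=cv2.imread("pics/w2.png")[110:260,250:400]
cv2.imwrite("pics/w2c.png",cv2.resize(i,None,fx=4,fy=4,interpolation=cv2.INTER_CUBIC))
E
```

```text
8.65
```

View pics/w2c.png

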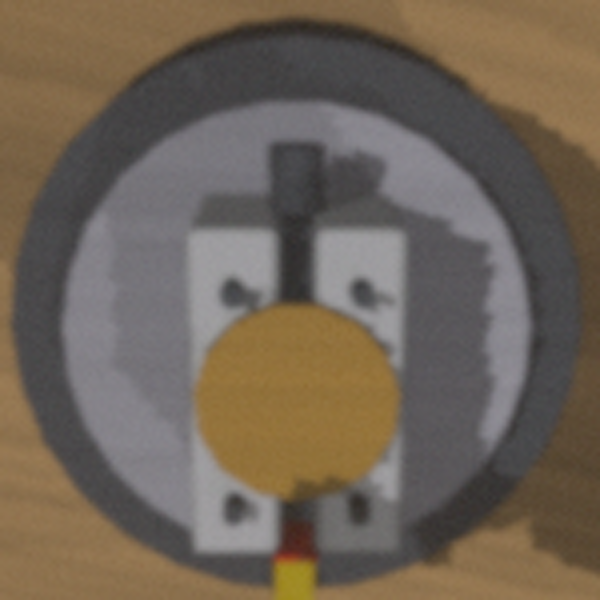

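The mark now points at the pointer: brass centre (298,401), jaws x 188–405 at the top and 193–403 at the bottom, pointer centred at x≈295, y≈580. I'll put numbers on the remaining error.

```bash
python3 - <<'E'
from h import *; import pickle
c=pickle.load(open("w2.pkl","rb"))
f=lambda x,y,z:px2w(c,((x+.5)/4-.5+250,(y+.5)/4-.5+110),z)
an=lambda v:np.arctan2(v[1],v[0])
b=f(298,401,.126);J=[f(*q,.122) for q in((188,230),(407,230),(403,552),(193,552))]
dl=f(62,325,.08);dr=f(532,325,.08);m=(dl+dr)/2
a=an(J[2]+J[3]-J[0]-J[1]);print(b,np.mean(J,0),"head",a,m)
# pointer as line through axis
s=f(295,575,.076);e=f(295,598,.076)
for q in(b,np.mean(J,0)): print(an(s-q),an(e-q),np.linalg.norm((e-q)[:2]))
E
```

```text
[0.49508608 0.20171306 0.126     ] [0.49546279 0.20177742 0.122     ] head 0.2518986303204665 [0.49303955 0.20110682 0.08      ]
0.2409653735418106 0.24177162400039592 0.06055412229230363
0.24146633136443957 0.2422320275957353 0.06017296511119765
```

View pics/w2.png

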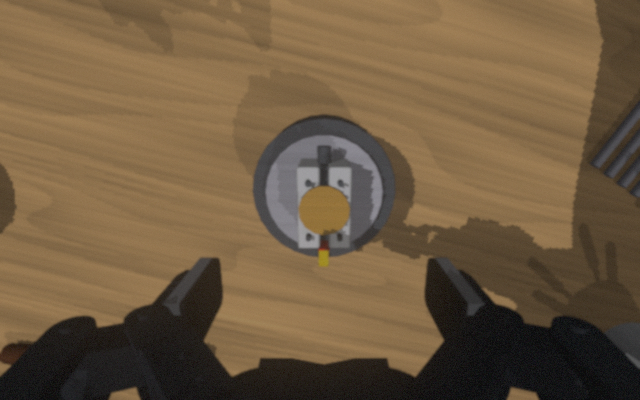

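```bash
python3 -c "
from bench import manip
print(manip.hand_in())"
```

```text
the job is handed in; nothing more can be done
None
```

I turned the head of the vise with the brass blank until its red mark points at the yellow pointer, to within about 0.01 rad as measured in the wrist camera. I then let go, backed the arm clear without touching the empty vise, and handed the job in at about 9 s; no verdict was returned.

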